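# Shut the coin-cell tub and hang it on the glovebox hook

### The arm

A 6-joint arm with a two-finger parallel gripper is mounted at the origin on the work surface. World frame = base frame: x ahead of the robot, y to its left, z up, the work surface at z = 0. Lengths are in m, angles in degrees, forces in N, time in s.
With the tool pointing down it reaches from about 0.325 to 0.875 m from the base axis. Payload 4.4 kg.
Tool frame: the origin (TCP) lies midway between the tips of the shut fingers; the grasp point (between the pads) lies 19 mm behind it; z points along the fingers, y is the line along which they close (so a half turn about z gives the same grasp; the last joint's range is limited). The gripper opens to 85 mm and grips with 20 to 120 N. Pads are 22 mm wide; open, the fingers measure 114 mm over their backs; the gripper's body (76 mm by 85 mm) begins 54 mm behind the grasp point. The pads swing forward as they close: fully open they stand 13 mm farther back than shut.
Start: joints at [56.293, 11.837, 88.321, -0, 79.842, -8.623], TCP at [0.244, 0.521, 0.231] pointing down, gripper open.
Joint ranges: [-156.59, 156.59], [-49.26, 127.26], [12.9, 141.05], [-63.56, 243.56], [4.71, 150.69], [-161.64, 161.64]. Speed limits (degrees/s): [159.86, 159.86, 180, 180, 180, 180].

### API

Orientations are given as [roll, pitch, yaw] about the fixed x, y, z axes, in that order (R = Rz(yaw) Ry(pitch) Rx(roll)).
In Python, from plant import arm, eyes, finish_job, models gives the robot as it stands. The module is installed in compiled form; this text tells all that it offers.
- The arm moves only by the tool step_arm, never from a script. Its argument "deltas" is a list of rows, each an object of numbers: "dx", "dy", "dz": the shift along the tool's x, y, z in mm; "ax", "ay", "az": the turn, a rotation vector about the tool's x, y, z in degrees. In form: [{"dx": .., "dy": .., "dz": .., "ax": .., "ay": .., "az": ..}, ...]. A call has 1 to 5 rows; each row shifts and turns the commanded pose from where the row before left it, along the tool's axes as they then stand; what a row does not reach is not made up. A row lasts 1/8 s, in which the tool goes at most 62.5 mm and 10.7 degrees, less where a joint would pass 70% of its speed; a pose out of reach is approached as far as the arm can. A call with a gripper value outside its range is refused whole. "claw" is the opening, from -1 (shut) to 1 (fully open), set as the call begins (left out, the last holds). The fingers move at their own pace and stop on an object; the grip force is fixed at half the most. Time passes only in rows, so rows that do not move let the fingers close. It gives the time, the measured TCP pose, the force, the opening and the grip force at its end, in the units of the state.
- arm.read_state(): the state, without advancing time (a new reading comes with each control period).
- eyes.camera(name): name is "scene" or "top" or "wrist"; returns the picture (400x640x3 uint8, blue, green, red); there is no depth.
- eyes.camera_info(name): a dict with "fx", "fy", "cx", "cy" (pixels), "R" (3x3) and "t" (3): a world point X has camera coordinates R X + t; the wrist camera has in their place "mount" (4x4, takes a point from camera to tool coordinates, whose origin is the TCP and whose axes are the flange's). Camera axes: x right, y down, z forward; pixel columns grow to the right and rows downward; lengths in m; the calibration is good to about 2 mm. The wrist camera is an equidistant fisheye: a pixel r from the principal point sees the ray r / f radians off the axis. A picture is of the moment at which its call begins: read the wrist's pose just before it. camera_info takes no time and is no camera call.
- finish_job(): hands the job in; it is judged then, once.
Trained networks look in the newest picture that a camera, given by its name, has taken for a name from the list of things; names that differ only in an ending like _2 or _b are one class to them, and where a whole thing is asked for, a point or a joint stands for the part that bears it (a point fixed in the world has none). Each returns a list of dicts, best first, with "score" (0 to 1); they miss things now and then, are a little off and sometimes report something else, mostly with a low value. They report only what shows in the picture. A call takes as long as a camera call. They do not tell look-alikes from the thing itself.
- models.boxes_of(camera, target): "point" ([x, y, z] in m, in world coordinates, good to about 4 mm: the middle of the surface that is visible of it).
- models.landmark_of(camera, target): "point" ([x, y, z] in m, in world coordinates, good to about 4 mm: a listed point, or the origin of a listed thing).
The state is a dict: "t": time; "q": joint angles; "qd": joint speeds; "joint_torque": joint torques, N m; "ee_pos": TCP position; "tool_rot": TCP orientation; "force": force on the tool from outside, world axes, zero at the start; "ft_torque": the same for the moment, N m; "gripper_width": opening from 0.0 (shut) to 1.0 (fully open); "grip_force": force on a finger pad.
Only numpy, scipy, OpenCV 4.12 (cv2) and the standard library are available. Lean on these libraries where they do the work, as an engineer would, in place of code of your own. Each camera call takes 0.05 s, during which the arm holds its last target. There are 200 camera calls.

### The job

Push the half-open blue lid of the white tub down until it is shut flush while the tub still stands on the bench. Then lift the tub by its wire handle and hang it on the yellow hook of the blue-footed stand by the middle of the handle, and let go so that it hangs upright and still with the lid shut. Do not tip the tub over, and leave the jar, the tweezer cup and the carton where they are.

Things in the scene. Friction and masses are not known exactly. Their poses are not given: they have to be found in the camera images.
- tub: Loose white round tub, 0.3 kg, diameter 78 mm at the foot, 86 at the rim, rim 60 high. Origin: centre of underside, z up. A rigid fixed wire handle (round bar 9 mm thick) arches over it in the plane x = 0: upright legs at y = +-50 up to z = 108 mm, then straight bars rising to a blunt peak (bar centre z = 118.5) at y = 0. The blue lid is hinged at the tub's +x side.
- lid (a joint): Angle of the blue flip lid (rad): 0 = shut flush (stop), positive = free edge (tub's -x side) raised; starts at 0.2-0.5, stays where left. Stiff hinge along y at tub x = +43, z = 60 mm: 2-3 N near the free edge turns it. Flat disc, 89 mm diameter, 4 mm thick, between the handle's legs; shut, its top is at tub z = 64 mm, 50 mm under the handle's middle.
- lid_edge (a point): Point on the lid's upper face near the middle of its free edge, 83 mm from the hinge line; with the lid shut it lies at tub x = -40, y = 0, z = 64 mm. A small tab sticks out 17 mm beyond it.
- bail (a point): Underside of the middle (peak) of the wire handle: tub x = 0, y = 0, z = 114 mm. Axes as the tub's.
- stand: Fixed stand: blue foot 150 x 110 x 10 mm (x = -95 to +55), dark post 16 mm thick, 182 high. Origin: under the post at bench height, z up. From the post's top a round yellow hook, 8 mm thick, points to the stand's -x: centre line falls from z = 182 mm at x = 0 to 170 at x = -85, then turns up to x = -100, z = 188 with a red ball, diameter 12 (top z = 194). Nothing is above it.
- hook (a point): Where the handle should rest: on top of the hook bar at stand x = -70, y = 0, z = 176 mm. Axes as the stand's: the hook points to this point's -x.
- jar: Loose bystander: glass jar with blue screw cap, 72 mm diameter, 105 mm high. Origin: centre of its underside.
- cup: Loose bystander: white plastic cup of tweezers, 76 mm diameter at the rim, 85 mm high (tweezers to about 130 mm). Origin: centre of its underside.
- carton: Loose bystander: white and yellow carton 70 x 130 x 50 mm (x, y, z). Origin: centre of its underside.
Mind the look-alikes: they are no part of the job. Leave any red look-alike of the tub alone. Of the things that look like the stand, the smaller one is meant.

How it is judged:
By the outcome, as a careful person would: the job done as asked, in the order asked, and still so for the second after the job is handed in, with the robot touching nothing.
It also fails if it takes over 53 s, if anything falls off the work surface, if the arm or the gripper's body presses on something with over 40 N, if the wrist force passes 120 N, or if a joint passes its speed limit or range.

## Working session

There is one attempt and no reset: what is moved stays moved. The work goes in short steps, Python scripts to look and compute and a tool call to move; the robot and the scene stay as the last step left them, time stands still between calls to the robot, and variables do not carry over. Pictures are saved under pics/ and viewed, at most 13 in all, crops included, and the job is handed in when it is done.

Besides the shell and the picture viewer there is one more tool, called after "Request:" as name(argument=value, ...) on one line, values as JSON. step_arm: Moves the arm, as the interface text tells. Its arguments: {"type":"object","properties":{"deltas":{"type":"array"},"claw":{"type":"number"}},"required":["deltas"]}

```bash
mkdir -p pics
python3 - <<'E'
from plant import arm, eyes, models
import cv2,numpy as np
s=arm.read_state(); print(s['t'],s['ee_pos'],s['tool_rot'],s['gripper_width'])
for c in ['scene','top']:
    im=eyes.camera(c); cv2.imwrite(f'pics/{c}0.png',im)
    K=eyes.camera_info(c); R=np.array(K['R']);t=np.array(K['t'])
    for n in ['tub','lid_edge','bail','stand','hook','jar','cup','carton']:
        for d in models.landmark_of(c,n)[:4]:
            p=np.array(d['point']);q=R@p+t
            print(c,n,round(d['score'],2),np.round(p,3),np.round([K['fx']*q[0]/q[2]+K['cx'],K['fy']*q[1]/q[2]+K['cy']]))
print(arm.read_state()['t'])
E
```

```text
0.0 [0.24333862 0.52012744 0.23009931] [-1.79869138e+02 -1.89923296e-02  1.54919306e+02] 1.0029581307209032
scene tub 0.83 [0.297 0.233 0.004] [364. 178.]
scene tub 0.59 [0.443 0.281 0.001] [379. 210.]
scene tub 0.17 [ 0.666  0.226 -0.001] [363. 266.]
scene lid_edge 0.87 [0.403 0.286 0.087] [383. 184.]
scene lid_edge 0.54 [0.32  0.265 0.064] [375. 171.]
scene bail 0.8 [0.44  0.284 0.115] [384. 187.]
scene bail 0.73 [0.301 0.227 0.115] [365. 156.]
scene stand 0.97 [0.747 0.464 0.   ] [447. 295.]
scene stand 0.82 [ 0.618  0.002 -0.005] [291. 250.]
scene hook 0.86 [0.644 0.452 0.257] [460. 210.]
scene hook 0.77 [0.545 0.011 0.173] [293. 195.]
scene jar 0.82 [ 0.448 -0.265  0.002] [219. 203.]
scene cup 0.62 [ 0.666  0.225 -0.003] [363. 267.]
scene cup 0.38 [0.438 0.287 0.115] [385. 186.]
scene carton 0.33 [0.44  0.284 0.003] [380. 209.]
top tub 0.61 [0.438 0.282 0.005] [254. 231.]
top tub 0.61 [0.299 0.233 0.   ] [272. 282.]
top lid_edge 0.98 [0.32  0.263 0.068] [256. 277.]
top lid_edge 0.59 [0.404 0.286 0.088] [245. 243.]
top bail 0.92 [0.299 0.224 0.111] [269. 286.]
top bail 0.59 [0.441 0.286 0.118] [243. 227.]
top stand 0.67 [0.61  0.003 0.   ] [353. 167.]
top stand 0.64 [ 0.744  0.467 -0.   ] [190. 126.]
top hook 0.84 [0.646 0.451 0.253] [154. 132.]
top jar 0.72 [ 0.452 -0.266 -0.002] [454. 221.]
top cup 0.67 [ 0.613 -0.    -0.003] [354. 166.]
top cup 0.21 [0.441 0.283 0.114] [244. 228.]
top carton 0.65 [ 0.67  -0.268 -0.001] [450. 143.]
0.9
```

View pics/scene0.png

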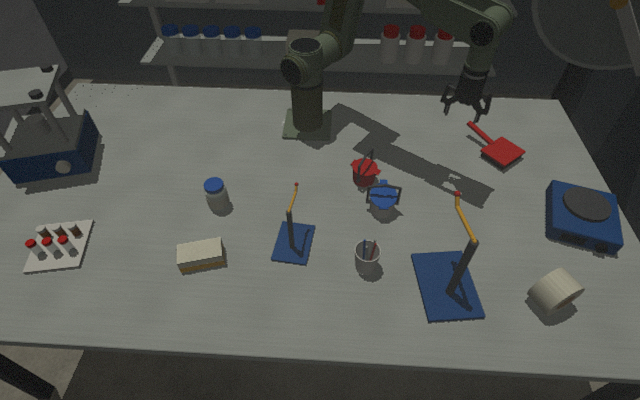

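View pics/top0.png

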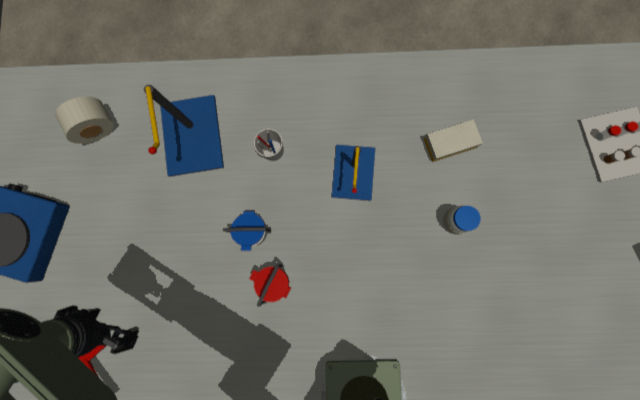

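The scene picture shows two tubs: a blue-lidded one at (383,197), which is the one meant, and a red look-alike at (365,172). There are two blue-footed stands: the smaller at (293,240), which is meant, and a bigger one at (447,285). The cup is at (367,260), the jar at (215,195) and the carton at (200,255). I'll check the choice in one close crop.

Run:
```python
import cv2
im=cv2.imread('pics/scene0.png')[140:330,260:490]
cv2.imwrite('pics/crop0.png',cv2.convertScaleAbs(cv2.resize(im,None,fx=3,fy=3,interpolation=cv2.INTER_CUBIC),alpha=1.5))
```

```text
(no output)
```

View pics/crop0.png

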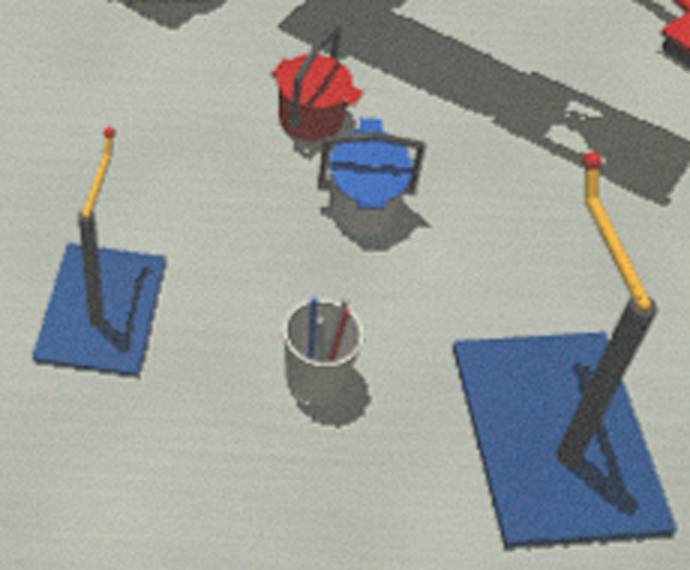

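The crop confirms it. The blue-lidded tub at crop (370,165) has its tab towards the robot, and the small stand with the yellow hook and red ball is at (100,130)–(95,320). I'll shut the fingers, turn to yaw 90 and go above the tub.

Request:
step_arm(deltas=[{"az":9.3},{"az":9.3},{"az":9.3},{"az":9.3},{"az":9.3}], claw=-1)

```text
validation failed for argument at $.de...
```

Request:
step_arm(deltas=[{"az":9.2},{"az":9.2},{},{"dx":-40,"dy":20},{"dx":-45,"dy":25}])

```text
validation failed for argument at $.de...
```

Request:
step_arm(deltas=[{"dx":-45,"dy":30},{"dx":-45,"dy":30},{"dx":-40,"dy":30},{"dx":-20,"dy":20},{}])

```text
validation failed for argument at $.de...
```

Run:
```python
from plant import arm, eyes, models
import cv2,numpy as np
s=arm.read_state(); print(s['t'],s['ee_pos'],s['tool_rot'],s['gripper_width'],s['force'])
im=eyes.camera('wrist'); cv2.imwrite('pics/w1.png',im)
for n in ['tub','lid_edge','bail']:
    for d in models.landmark_of('wrist',n)[:3]: print(n,round(d['score'],2),np.round(d['point'],4))
for c in ['top','scene']:
  eyes.camera(c)
  for n in ['lid_edge','bail','hook','stand','tub']:
    for d in models.landmark_of(c,n)[:3]: print(c,n,round(d['score'],2),np.round(d['point'],4))
```

```text
0.9 [0.24377854 0.52077523 0.23130095] [ 1.79996411e+02 -2.07630192e-03  1.54914991e+02] 0.9982395648469385 [ 1.02018682  0.01995526 -0.23421132]
tub 0.82 [0.4367 0.2843 0.0032]
tub 0.59 [ 0.2976  0.2302 -0.0026]
lid_edge 0.88 [0.3161 0.2619 0.0623]
top lid_edge 0.72 [0.3196 0.2634 0.0648]
top lid_edge 0.62 [0.4036 0.2838 0.0882]
top bail 0.75 [0.438  0.2847 0.1164]
top bail 0.64 [0.2988 0.2273 0.1116]
top hook 0.92 [0.6432 0.4527 0.2537]
top hook 0.86 [0.5446 0.0103 0.1773]
top stand 0.93 [ 7.432e-01  4.668e-01 -4.000e-04]
top stand 0.56 [ 6.096e-01  1.200e-03 -3.000e-04]
top tub 0.78 [0.4405 0.2815 0.0048]
top tub 0.56 [0.3028 0.2278 0.0011]
top tub 0.23 [0.4029 0.2862 0.0839]
scene lid_edge 0.96 [0.4013 0.2866 0.0854]
scene lid_edge 0.88 [0.3149 0.2638 0.0658]
scene bail 0.81 [0.3013 0.2263 0.1174]
scene bail 0.68 [0.441  0.2863 0.1135]
scene bail 0.6 [ 0.6657  0.2246 -0.0026]
scene hook 0.79 [0.6443 0.4515 0.2564]
scene hook 0.69 [0.5481 0.0135 0.1701]
scene stand 0.95 [0.6171 0.0021 0.001 ]
scene stand 0.56 [7.440e-01 4.642e-01 6.000e-04]
scene tub 0.77 [4.384e-01 2.832e-01 4.000e-04]
scene tub 0.75 [0.2974 0.232  0.0041]
```

View pics/w1.png

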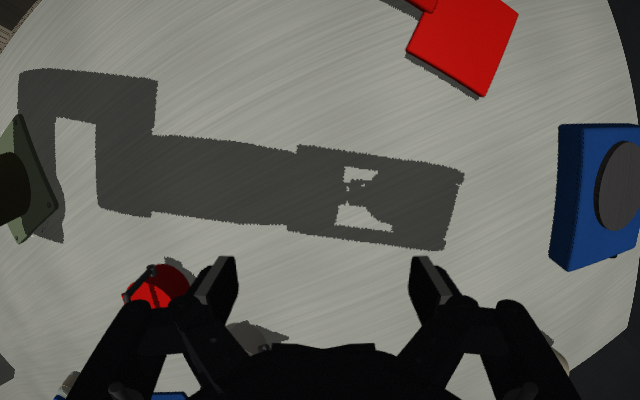

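The arm has not moved: the rows were refused, probably because every key is needed. The wrist picture shows the open fingers at (215,290) and (430,290), with the red tub at (155,285) and the target hidden. I'll resend with full rows.

Request:
step_arm(deltas=[{"dx":0,"dy":0,"dz":0,"ax":0,"ay":0,"az":9.3},{"dx":0,"dy":0,"dz":0,"ax":0,"ay":0,"az":9.3},{"dx":0,"dy":0,"dz":0,"ax":0,"ay":0,"az":9.3},{"dx":0,"dy":0,"dz":0,"ax":0,"ay":0,"az":9.3},{"dx":0,"dy":0,"dz":0,"ax":0,"ay":0,"az":9.3}], claw=-1)

```text
t: 2.33
ee_pos: [0.2438, 0.5208, 0.2313]
tool_rot: [-180.0, 0.0, 108.1]
force: [0.3, -0.2, 0.0]
gripper_width: -0.003
grip_force: 0.0
```

Request:
step_arm(deltas=[{"dx":0,"dy":0,"dz":0,"ax":0,"ay":0,"az":9},{"dx":0,"dy":0,"dz":0,"ax":0,"ay":0,"az":9},{"dx":0,"dy":0,"dz":0,"ax":0,"ay":0,"az":0},{"dx":-40,"dy":20,"dz":0,"ax":0,"ay":0,"az":0},{"dx":-45,"dy":25,"dz":0,"ax":0,"ay":0,"az":0}])

```text
t: 2.95
ee_pos: [0.2895, 0.4356, 0.2313]
tool_rot: [180.0, -0.0, 90.7]
force: [1.3, 0.3, -0.4]
gripper_width: -0.002
grip_force: 0.0
```

Request:
step_arm(deltas=[{"dx":-45,"dy":30,"dz":0,"ax":0,"ay":0,"az":0},{"dx":-45,"dy":30,"dz":0,"ax":0,"ay":0,"az":0},{"dx":-40,"dy":30,"dz":0,"ax":0,"ay":0,"az":0},{"dx":-20,"dy":20,"dz":0,"ax":0,"ay":0,"az":0},{"dx":0,"dy":0,"dz":0,"ax":0,"ay":0,"az":0}])

```text
t: 3.58
ee_pos: [0.4018, 0.2856, 0.2315]
tool_rot: [180.0, -0.0, 90.3]
force: [-0.5, -0.1, 0.0]
gripper_width: 0.001
grip_force: 0.0
```

Run:
```python
from plant import arm, eyes, models
import cv2,numpy as np
s=arm.read_state(); print(s['t'],s['ee_pos'],s['tool_rot'],s['gripper_width'],s['force'])
im=eyes.camera('wrist'); cv2.imwrite('pics/w2.png',im)
for n in ['tub','lid_edge','bail']:
    for d in models.landmark_of('wrist',n)[:3]: print(n,round(d['score'],2),np.round(d['point'],4))
```

```text
3.575 [0.40177035 0.28561005 0.2315033 ] [ 1.79967832e+02 -5.93376756e-03  9.03369115e+01] 0.0007796750201216976 [-0.4949789  -0.07245715  0.0455995 ]
tub 0.82 [ 0.3029  0.2304 -0.0017]
tub 0.59 [0.4407 0.2827 0.0022]
lid_edge 0.6 [0.403  0.286  0.0878]
lid_edge 0.6 [0.3165 0.2634 0.0634]
bail 0.72 [0.3    0.227  0.1147]
bail 0.57 [0.4372 0.2882 0.1162]
```

View pics/w2.png

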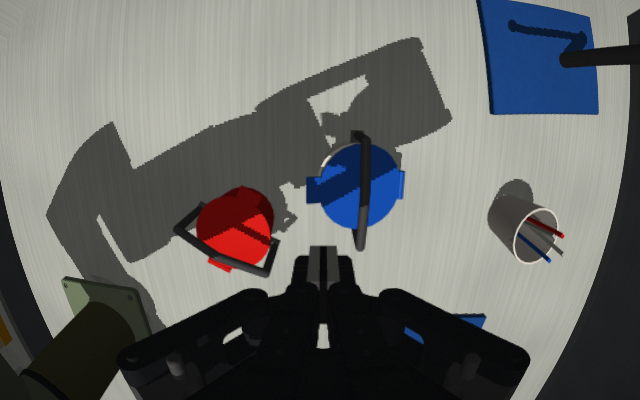

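The wrist view looks down with world +x to the right. The blue lid is centred at (358,187), its tab at (313,190), the hinge at (402,185), and the handle runs down x≈363, so tub yaw is about 0. The shut fingertips are over the lid's free edge, so I'll descend and push.

Request:
step_arm(deltas=[{"dx":0,"dy":0,"dz":40,"ax":0,"ay":0,"az":0},{"dx":0,"dy":0,"dz":45,"ax":0,"ay":0,"az":0},{"dx":0,"dy":0,"dz":35,"ax":0,"ay":0,"az":0},{"dx":0,"dy":0,"dz":12,"ax":0,"ay":0,"az":0},{"dx":0,"dy":0,"dz":0,"ax":0,"ay":0,"az":0}])

```text
t: 4.4
ee_pos: [0.3999, 0.2874, 0.0991]
tool_rot: [-179.9, 0.0, 90.5]
force: [0.1, -0.2, 0.5]
gripper_width: -0.001
grip_force: 0.0
```

Request:
step_arm(deltas=[{"dx":0,"dy":0,"dz":6,"ax":0,"ay":0,"az":0},{"dx":0,"dy":0,"dz":6,"ax":0,"ay":0,"az":0},{"dx":0,"dy":0,"dz":6,"ax":0,"ay":0,"az":0},{"dx":0,"dy":0,"dz":6,"ax":0,"ay":0,"az":0},{"dx":0,"dy":0,"dz":0,"ax":0,"ay":0,"az":0}])

```text
t: 5.03
ee_pos: [0.4003, 0.2867, 0.0747]
tool_rot: [-180.0, 0.0, 90.4]
force: [0.3, -0.9, -0.5]
gripper_width: -0.0
grip_force: 0.0
```

Request:
step_arm(deltas=[{"dx":0,"dy":0,"dz":3,"ax":0,"ay":0,"az":0},{"dx":0,"dy":0,"dz":3,"ax":0,"ay":0,"az":0},{"dx":0,"dy":0,"dz":2,"ax":0,"ay":0,"az":0},{"dx":0,"dy":0,"dz":0,"ax":0,"ay":0,"az":0}])

```text
t: 5.52
ee_pos: [0.4009, 0.2871, 0.0682]
tool_rot: [179.9, -0.0, 90.4]
force: [-3.2, -0.6, 6.6]
gripper_width: -0.0
grip_force: 0.9
```

Request:
step_arm(deltas=[{"dx":0,"dy":0,"dz":1.5,"ax":0,"ay":0,"az":0},{"dx":0,"dy":0,"dz":0,"ax":0,"ay":0,"az":0}])

```text
t: 5.78
ee_pos: [0.4013, 0.2873, 0.0673]
tool_rot: [179.9, -0.0, 90.4]
force: [-3.6, -0.5, 10.0]
gripper_width: 0.003
grip_force: 0.9
```

Run:
```python
from plant import arm, eyes, models
import cv2,numpy as np
s=arm.read_state(); print(s['t'],s['ee_pos'],s['tool_rot'],s['force'])
a=eyes.camera('scene')
for n in ['tub','lid_edge','bail']:
    for d in models.landmark_of('scene',n)[:3]: print(n,round(d['score'],2),np.round(d['point'],4))
im=eyes.camera('wrist')
a=cv2.resize(a[120:240,300:440],None,fx=3.3,fy=3.3); w=im[80:280,250:450]; w=cv2.resize(w,(396,396))
cv2.imwrite('pics/p3.png',np.hstack([a[:396],w]))
```

```text
5.775 [0.40130644 0.28733456 0.06725056] [ 1.79885994e+02 -3.64141069e-02  9.04336882e+01] [-3.63480557 -0.47504716  9.95535376]
tub 0.93 [0.4392 0.2851 0.0023]
tub 0.79 [0.2976 0.2312 0.0064]
tub 0.47 [0.4003 0.2853 0.0674]
lid_edge 0.67 [0.402  0.2866 0.0653]
lid_edge 0.54 [0.3174 0.2643 0.0647]
bail 0.85 [0.4396 0.2847 0.1154]
bail 0.57 [0.3017 0.2276 0.1137]
```

View pics/p3.png

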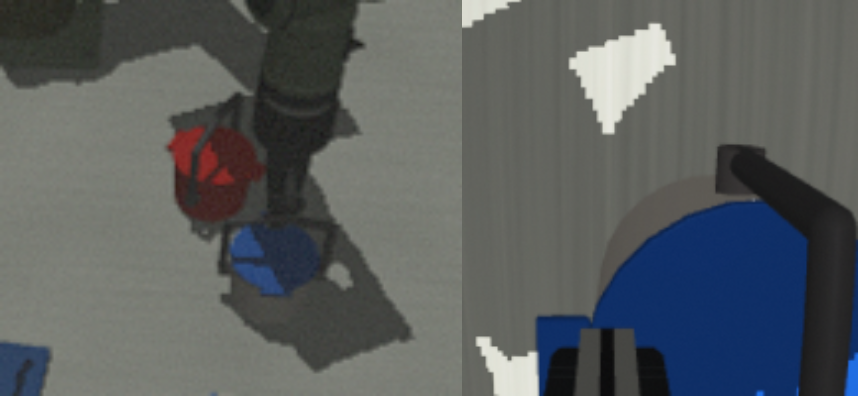

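The left part of the picture shows the fingers on the blue lid at (285,210). The right part shows the fingertip pads at (607,365), flat on the lid, with the handle clear at x≈820. The force of 10 N is well above the hinge's 2–3 N, so the lid is at its stop or very near it. I'll press a touch more, then back off and check.

Request:
step_arm(deltas=[{"dx":0,"dy":0,"dz":2,"ax":0,"ay":0,"az":0},{"dx":0,"dy":0,"dz":0,"ax":0,"ay":0,"az":0},{"dx":0,"dy":0,"dz":0,"ax":0,"ay":0,"az":0}])

```text
t: 6.4
ee_pos: [0.4016, 0.2876, 0.0662]
tool_rot: [179.9, -0.1, 90.4]
force: [-6.4, -2.2, 16.3]
gripper_width: -0.0
grip_force: 4.5
```

Request:
step_arm(deltas=[{"dx":0,"dy":0,"dz":-10,"ax":0,"ay":0,"az":0},{"dx":0,"dy":0,"dz":-40,"ax":0,"ay":0,"az":0},{"dx":0,"dy":0,"dz":-50,"ax":0,"ay":0,"az":0},{"dx":0,"dy":0,"dz":-40,"ax":0,"ay":0,"az":0},{"dx":0,"dy":0,"dz":0,"ax":0,"ay":0,"az":0}], claw=-1)

```text
t: 7.02
ee_pos: [0.4034, 0.2882, 0.208]
tool_rot: [179.5, -0.2, 90.4]
force: [-0.3, 0.7, -1.4]
gripper_width: -0.002
grip_force: 0.0
```

```bash
cat > look.py <<'E'
from plant import arm, eyes, models
import cv2,numpy as np
s=arm.read_state(); print(s['t'],s['ee_pos'],s['tool_rot'],s['force'])
def lm(cams,names,k=3):
    for c in cams:
        eyes.camera(c)
        for n in names:
            for d in models.landmark_of(c,n)[:k]: print(c,n,round(d['score'],2),np.round(d['point'],4))
E
python3 - <<'E'
from look import *
lm(['scene','top','wrist'],['tub','lid_edge','bail'])
im=eyes.camera('wrist'); cv2.imwrite('pics/w4.png',cv2.resize(im[80:330,250:500],(600,600)))
E
```

```text
7.025 [0.40338297 0.2881614  0.20797288] [179.50261012  -0.2187296   90.41769386] [-0.30417675  0.68859529 -1.40475693]
scene tub 0.96 [ 0.4408  0.2819 -0.001 ]
scene tub 0.65 [0.2964 0.231  0.0055]
scene lid_edge 0.8 [0.3155 0.2638 0.067 ]
scene lid_edge 0.66 [0.3995 0.2854 0.0633]
scene bail 0.85 [0.3008 0.2287 0.1151]
scene bail 0.73 [0.4381 0.2846 0.1133]
top tub 0.93 [0.441  0.2809 0.0054]
top tub 0.64 [0.3939 0.2838 0.0597]
top tub 0.58 [ 0.3001  0.2304 -0.0024]
top lid_edge 0.97 [0.3194 0.2637 0.0656]
top lid_edge 0.84 [0.396  0.2839 0.0611]
top bail 0.85 [0.3001 0.2299 0.1132]
top bail 0.56 [0.4413 0.2841 0.1156]
wrist tub 0.97 [ 0.2998  0.2305 -0.004 ]
wrist tub 0.87 [0.4394 0.2826 0.0024]
wrist lid_edge 0.98 [0.3178 0.2661 0.0624]
wrist lid_edge 0.59 [0.3975 0.286  0.0598]
wrist bail 0.93 [0.4347 0.2862 0.1156]
wrist bail 0.65 [0.2979 0.2237 0.1141]
```

View pics/w4.png

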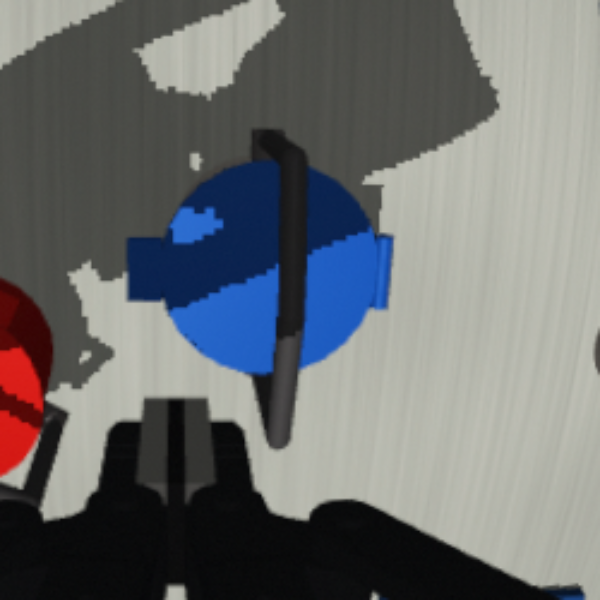

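The lid lies flat, with its centre at about (270,270), the tab at (145,268) and the hinge at (383,272). All three cameras put its edge at z≈0.061–0.063, so it is shut. Next I'll grip the handle 28 mm to the +y side of its middle, so that the fingers stay clear of the hook.

Request:
step_arm(deltas=[{"dx":12,"dy":18,"dz":0,"ax":0,"ay":0,"az":0},{"dx":12,"dy":18,"dz":0,"ax":0,"ay":0,"az":0},{"dx":0,"dy":0,"dz":0,"ax":0,"ay":0,"az":0},{"dx":0,"dy":0,"dz":30,"ax":0,"ay":0,"az":0},{"dx":0,"dy":0,"dz":0,"ax":0,"ay":0,"az":0}], claw=0)

```text
t: 8.3
ee_pos: [0.4336, 0.3098, 0.1712]
tool_rot: [-179.6, 0.2, 90.4]
force: [-0.4, -0.0, -0.1]
gripper_width: 0.501
grip_force: 0.0
```

Request:
step_arm(deltas=[{"dx":2,"dy":4,"dz":25,"ax":0,"ay":0,"az":0},{"dx":0,"dy":0,"dz":25,"ax":0,"ay":0,"az":0},{"dx":0,"dy":0,"dz":18,"ax":0,"ay":0,"az":0},{"dx":0,"dy":0,"dz":8,"ax":0,"ay":0,"az":0},{"dx":0,"dy":0,"dz":0,"ax":0,"ay":0,"az":0}])

```text
t: 8.93
ee_pos: [0.4401, 0.3131, 0.0978]
tool_rot: [-180.0, 0.0, 90.4]
force: [-0.7, -0.1, 0.5]
gripper_width: 0.503
grip_force: 0.0
```

Run:
```python
from look import *
lm(['scene','top'],['bail'])
im=eyes.camera('wrist'); cv2.imwrite('pics/w5.png',cv2.resize(im[80:330,200:450],(600,600)))
```

```text
8.925 [0.44014224 0.31312183 0.09776649] [-1.79974107e+02  1.37040319e-02  9.04188368e+01] [-0.68781697 -0.0525462   0.51402673]
scene bail 0.9 [0.2996 0.2286 0.1134]
scene bail 0.89 [0.4379 0.2843 0.1166]
top bail 0.84 [0.2995 0.2313 0.112 ]
top bail 0.59 [0.4404 0.2823 0.1167]
```

View pics/w5.png

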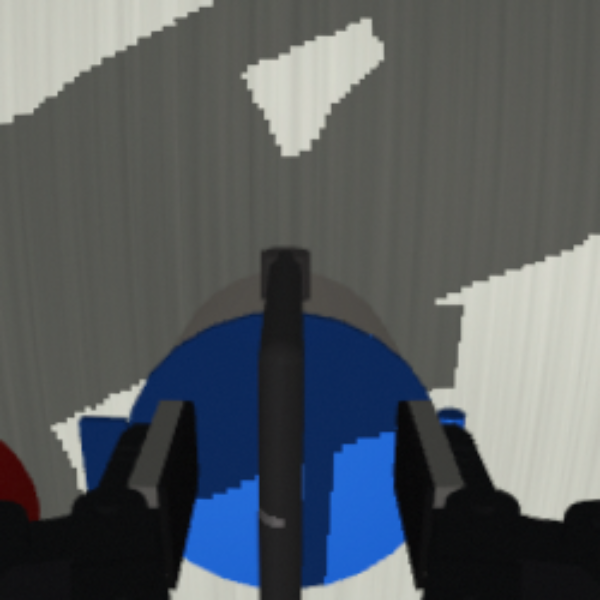

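The handle bar at x≈280 lies between the open pads at x≈195 and x≈397, about 2–3 mm left of centre. I'll shift by 2 mm and close.

Request:
step_arm(deltas=[{"dx":0,"dy":-2,"dz":2,"ax":0,"ay":0,"az":0}])

```text
t: 9.3
ee_pos: [0.4389, 0.3135, 0.0965]
tool_rot: [179.9, -0.0, 90.4]
force: [-0.2, 0.3, 0.5]
gripper_width: 0.502
grip_force: 0.0
```

Request:
step_arm(deltas=[{"dx":0,"dy":0,"dz":0,"ax":0,"ay":0,"az":0},{"dx":0,"dy":0,"dz":0,"ax":0,"ay":0,"az":0},{"dx":0,"dy":0,"dz":0,"ax":0,"ay":0,"az":0},{"dx":0,"dy":0,"dz":0,"ax":0,"ay":0,"az":0},{"dx":0,"dy":0,"dz":0,"ax":0,"ay":0,"az":0}], claw=-1)

```text
t: 9.93
ee_pos: [0.4382, 0.3133, 0.0959]
tool_rot: [-180.0, -0.0, 90.4]
force: [-2.1, 0.1, 2.2]
gripper_width: 0.08
grip_force: 58.5
```

Request:
step_arm(deltas=[{"dx":0,"dy":0,"dz":-10,"ax":0,"ay":0,"az":0},{"dx":0,"dy":0,"dz":-20,"ax":0,"ay":0,"az":0},{"dx":0,"dy":0,"dz":-20,"ax":0,"ay":0,"az":0},{"dx":0,"dy":0,"dz":-10,"ax":0,"ay":0,"az":0},{"dx":0,"dy":0,"dz":0,"ax":0,"ay":0,"az":0}])

```text
t: 10.55
ee_pos: [0.4387, 0.3134, 0.1564]
tool_rot: [179.9, -0.0, 90.4]
force: [0.8, 0.6, -3.5]
gripper_width: 0.082
grip_force: 58.5
```

Run:
```python
from look import *
lm(['scene','top'],['bail','tub','lid_edge','hook','stand'])
```

```text
10.55 [0.43874604 0.31335795 0.15640601] [ 1.79916427e+02 -3.79128989e-02  9.04163020e+01] [ 0.80160137  0.58873271 -3.48959304]
scene bail 0.63 [0.3013 0.228  0.1113]
scene bail 0.56 [0.4383 0.2839 0.1741]
scene tub 0.89 [0.4406 0.279  0.0604]
scene tub 0.85 [0.2953 0.232  0.0046]
scene lid_edge 0.81 [0.3984 0.2862 0.1226]
scene lid_edge 0.76 [0.3128 0.265  0.0655]
scene lid_edge 0.33 [0.437  0.2859 0.1736]
scene hook 0.77 [0.5458 0.0138 0.1715]
scene hook 0.59 [0.6445 0.4492 0.2569]
scene stand 0.91 [0.6187 0.0025 0.0009]
scene stand 0.65 [0.7473 0.4679 0.0027]
top bail 0.7 [0.298  0.2282 0.1087]
top bail 0.69 [0.4389 0.2856 0.1766]
top tub 0.94 [0.4393 0.2842 0.065 ]
top lid_edge 0.97 [0.3217 0.2633 0.0673]
top lid_edge 0.58 [0.3985 0.2834 0.1198]
top hook 0.86 [0.6456 0.4531 0.2569]
top hook 0.61 [0.5436 0.0087 0.1758]
top stand 0.73 [ 0.6118  0.0019 -0.0009]
top stand 0.68 [ 0.7426  0.4688 -0.001 ]
```

The tub is lifted rigidly, with the bail 28 mm to −y of the TCP and 18 mm above it. The hook is at about (0.5455, 0.0115) with the stand yaw about −8°. I'll raise, turn 7.5°, then travel to a point in front of the hook.

Request:
step_arm(deltas=[{"dx":0,"dy":0,"dz":-10,"ax":0,"ay":0,"az":2.5},{"dx":0,"dy":0,"dz":-12,"ax":0,"ay":0,"az":3},{"dx":0,"dy":0,"dz":-6,"ax":0,"ay":0,"az":2},{"dx":-15,"dy":5,"dz":0,"ax":0,"ay":0,"az":0},{"dx":-28,"dy":7,"dz":0,"ax":0,"ay":0,"az":0}])

```text
t: 11.78
ee_pos: [0.4448, 0.2682, 0.1833]
tool_rot: [-180.0, 0.0, 83.0]
force: [-0.2, -1.5, -3.4]
gripper_width: 0.081
grip_force: 58.6
```

Request:
step_arm(deltas=[{"dx":-35,"dy":8,"dz":0,"ax":0,"ay":0,"az":0},{"dx":-38,"dy":9,"dz":0,"ax":0,"ay":0,"az":0},{"dx":-38,"dy":9,"dz":0,"ax":0,"ay":0,"az":0},{"dx":-38,"dy":9,"dz":0,"ax":0,"ay":0,"az":0},{"dx":-32,"dy":8,"dz":0,"ax":0,"ay":0,"az":0}])

```text
t: 12.4
ee_pos: [0.4645, 0.0817, 0.1832]
tool_rot: [-179.9, 0.0, 82.9]
force: [0.9, 0.5, -2.6]
gripper_width: 0.075
grip_force: 58.5
```

Request:
step_arm(deltas=[{"dx":-22,"dy":6,"dz":0,"ax":0,"ay":0,"az":0},{"dx":-11,"dy":3,"dz":0,"ax":0,"ay":0,"az":0},{"dx":0,"dy":0,"dz":0,"ax":0,"ay":0,"az":0},{"dx":0,"dy":0,"dz":0,"ax":0,"ay":0,"az":0}])

```text
t: 12.9
ee_pos: [0.4698, 0.0508, 0.1836]
tool_rot: [-180.0, -0.0, 83.0]
force: [-0.1, -0.1, -3.8]
gripper_width: 0.078
grip_force: 58.5
```

Run:
```python
from look import *
lm(['scene','top','wrist'],['bail','lid_edge','tub','hook','stand'])
a=eyes.camera('scene')[120:280,230:390]; w=eyes.camera('wrist')[60:340,250:530]
cv2.imwrite('pics/p6.png',np.hstack([cv2.resize(a,(400,400)),cv2.resize(w,(400,400))]))
```

```text
12.9 [0.46978704 0.05081108 0.18357188] [-1.79964921e+02 -2.59404921e-02  8.29516156e+01] [-0.05169023 -0.11362891 -3.80978345]
scene bail 0.79 [0.4648 0.0254 0.2008]
scene bail 0.7 [0.3    0.2291 0.1162]
scene lid_edge 0.68 [0.4291 0.0299 0.1499]
scene lid_edge 0.63 [0.3148 0.2651 0.066 ]
scene tub 0.86 [0.2969 0.2349 0.0039]
scene tub 0.59 [0.4673 0.0231 0.0881]
scene hook 0.85 [0.6451 0.4503 0.2585]
scene hook 0.73 [0.544  0.0145 0.1717]
scene stand 0.62 [0.6163 0.0013 0.0026]
scene stand 0.61 [ 0.745   0.4655 -0.0022]
top bail 0.74 [0.4696 0.0236 0.2044]
top bail 0.67 [0.2987 0.2267 0.1103]
top bail 0.22 [0.4659 0.0214 0.0921]
top lid_edge 0.72 [0.3175 0.2609 0.0647]
top lid_edge 0.65 [0.4281 0.0273 0.1505]
top tub 0.78 [ 0.2998  0.2307 -0.    ]
top tub 0.55 [0.467  0.0193 0.0963]
top hook 0.85 [0.6444 0.4522 0.2554]
top stand 0.85 [0.7483 0.467  0.0015]
top stand 0.68 [ 6.124e-01  6.000e-04 -2.000e-03]
wrist bail 0.91 [0.2997 0.2284 0.1141]
wrist bail 0.75 [0.469  0.0219 0.0892]
wrist bail 0.66 [0.4666 0.027  0.2031]
wrist lid_edge 0.58 [0.3149 0.2646 0.0631]
wrist lid_edge 0.56 [0.4254 0.0299 0.1529]
wrist tub 0.55 [0.4659 0.0223 0.0885]
wrist tub 0.55 [ 0.2966  0.2303 -0.0022]
wrist hook 0.68 [0.5414 0.0085 0.1753]
wrist stand 0.87 [ 0.6132  0.0024 -0.0016]
```

View pics/p6.png

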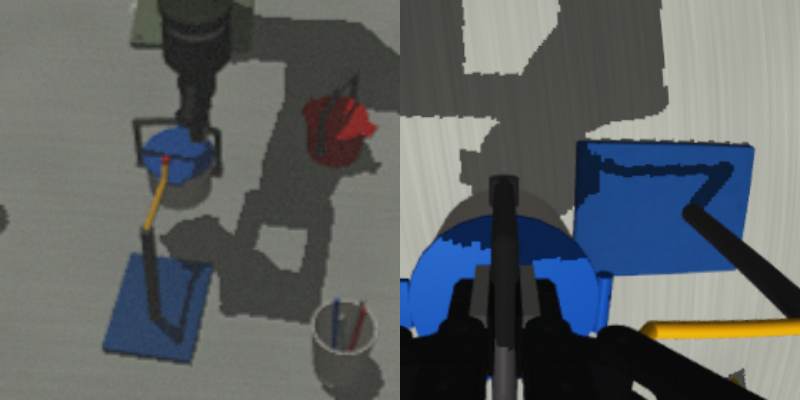

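The left part shows the tub in front of the hook, with the red ball at (165,160) inside the handle arch. The right part shows the hook bar at y≈328 to the right of the fingers and clear of them. Bail is at (0.466, 0.0235, 0.2025), above the ball's top at 0.194, so I'll insert along the hook.

Request:
step_arm(deltas=[{"dx":-2,"dy":5,"dz":0,"ax":0,"ay":0,"az":0},{"dx":0,"dy":10,"dz":0,"ax":0,"ay":0,"az":0},{"dx":0,"dy":12,"dz":0,"ax":0,"ay":0,"az":0},{"dx":0,"dy":12,"dz":0,"ax":0,"ay":0,"az":0},{"dx":0,"dy":0,"dz":0,"ax":0,"ay":0,"az":0}])

```text
t: 14.52
ee_pos: [0.5098, 0.0432, 0.1839]
tool_rot: [180.0, 0.0, 82.9]
force: [-0.5, -0.2, -3.9]
gripper_width: 0.077
grip_force: 58.6
```

Request:
step_arm(deltas=[{"dx":0,"dy":10,"dz":0,"ax":0,"ay":0,"az":0},{"dx":0,"dy":12,"dz":0,"ax":0,"ay":0,"az":0},{"dx":0,"dy":12,"dz":0,"ax":0,"ay":0,"az":0},{"dx":0,"dy":6,"dz":0,"ax":0,"ay":0,"az":0},{"dx":0,"dy":0,"dz":0,"ax":0,"ay":0,"az":0}])

```text
t: 15.15
ee_pos: [0.5486, 0.0384, 0.1837]
tool_rot: [-180.0, 0.0, 82.9]
force: [-0.4, 0.8, -3.5]
gripper_width: 0.08
grip_force: 58.6
```

Run:
```python
from look import *
lm(['scene','top','wrist'],['bail','lid_edge','tub','hook','stand'])
a=eyes.camera('scene')[120:280,230:390]; w=eyes.camera('top')[100:220,290:410]
cv2.imwrite('pics/p7.png',np.hstack([cv2.resize(a,(400,400)),cv2.resize(w,(400,400))]))
```

```text
15.15 [0.54863418 0.03841685 0.18366352] [-1.79983517e+02  1.48345037e-03  8.29088422e+01] [-0.39216879  0.80950548 -3.54751241]
scene bail 0.89 [0.2979 0.228  0.1158]
scene bail 0.59 [0.5432 0.0129 0.1999]
scene lid_edge 0.94 [0.5055 0.0171 0.1487]
scene lid_edge 0.89 [0.318  0.2615 0.0672]
scene tub 0.77 [0.5499 0.0117 0.0886]
scene tub 0.75 [0.2943 0.2266 0.0011]
scene hook 0.83 [0.5449 0.0132 0.1711]
scene hook 0.8 [0.6454 0.4509 0.2556]
scene stand 0.63 [ 0.6166 -0.      0.0007]
top bail 0.85 [0.5452 0.0116 0.2019]
top bail 0.69 [0.3002 0.2302 0.1106]
top lid_edge 0.91 [0.5062 0.0149 0.1474]
top lid_edge 0.71 [0.3203 0.2636 0.0696]
top lid_edge 0.34 [ 0.6717 -0.2658 -0.0048]
top tub 0.77 [ 0.3019  0.2315 -0.0016]
top tub 0.76 [0.5455 0.0072 0.0935]
top hook 0.75 [0.5461 0.009  0.1748]
top hook 0.56 [0.6454 0.4535 0.2526]
top stand 0.93 [ 7.471e-01  4.667e-01 -7.000e-04]
wrist bail 0.92 [0.2974 0.228  0.1155]
wrist bail 0.8 [0.5421 0.0152 0.2036]
wrist bail 0.73 [0.5048 0.0183 0.1505]
wrist lid_edge 0.9 [0.5067 0.0177 0.152 ]
wrist lid_edge 0.81 [0.3184 0.2629 0.0635]
wrist tub 0.75 [0.5475 0.0109 0.0875]
wrist tub 0.75 [ 0.2992  0.2306 -0.0023]
wrist stand 0.61 [0.6134 0.0063 0.0026]
```

View pics/p7.png

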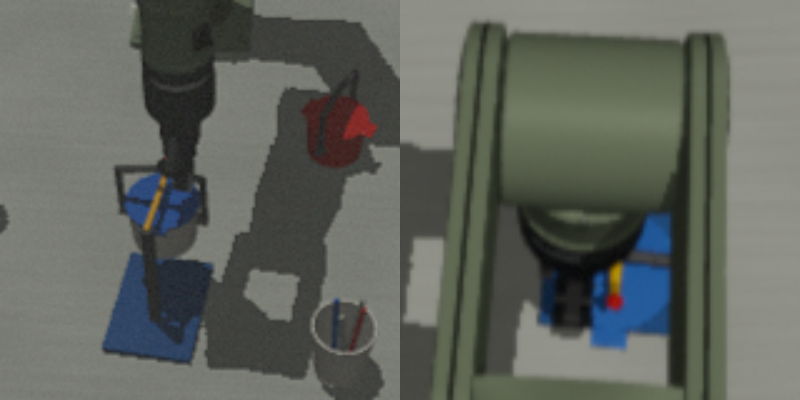

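The left part shows the yellow hook bar running through the handle arch over the lid at (155,205). In the top view the ball at (615,302) is beside the fingers at (575,300). The bail is over the hook point within about 2 mm, so I'll lower.

Request:
step_arm(deltas=[{"dx":0,"dy":0,"dz":6,"ax":0,"ay":0,"az":0},{"dx":0,"dy":0,"dz":7,"ax":0,"ay":0,"az":0},{"dx":0,"dy":0,"dz":5,"ax":0,"ay":0,"az":0},{"dx":0,"dy":0,"dz":2,"ax":0,"ay":0,"az":0},{"dx":0,"dy":0,"dz":0,"ax":0,"ay":0,"az":0}])

```text
t: 16.77
ee_pos: [0.5482, 0.0385, 0.1635]
tool_rot: [-180.0, 0.0, 82.9]
force: [-0.1, -0.0, -2.8]
gripper_width: 0.081
grip_force: 58.6
```

Request:
step_arm(deltas=[{"dx":0,"dy":0,"dz":2,"ax":0,"ay":0,"az":0},{"dx":0,"dy":0,"dz":2,"ax":0,"ay":0,"az":0},{"dx":0,"dy":0,"dz":0,"ax":0,"ay":0,"az":0}])

```text
t: 17.15
ee_pos: [0.5481, 0.0385, 0.1596]
tool_rot: [-180.0, 0.0, 82.9]
force: [-0.0, -0.3, -3.5]
gripper_width: 0.078
grip_force: 58.6
```

Request:
step_arm(deltas=[{"dx":0,"dy":0,"dz":1,"ax":0,"ay":0,"az":0},{"dx":0,"dy":0,"dz":1,"ax":0,"ay":0,"az":0},{"dx":0,"dy":0,"dz":0,"ax":0,"ay":0,"az":0}])

```text
t: 17.52
ee_pos: [0.5484, 0.0385, 0.1582]
tool_rot: [180.0, 0.0, 82.9]
force: [-0.2, -0.2, -1.1]
gripper_width: 0.08
grip_force: 58.8
```

Request:
step_arm(deltas=[{"dx":0,"dy":0,"dz":1,"ax":0,"ay":0,"az":0},{"dx":0,"dy":0,"dz":0,"ax":0,"ay":0,"az":0}])

```text
t: 17.77
ee_pos: [0.5485, 0.0385, 0.1576]
tool_rot: [180.0, 0.0, 82.9]
force: [-2.1, -0.5, 3.1]
gripper_width: 0.078
grip_force: 59.3
```

Request:
step_arm(deltas=[{"dx":0,"dy":0,"dz":-0.5,"ax":0,"ay":0,"az":0},{"dx":0,"dy":0,"dz":0,"ax":0,"ay":0,"az":0}])

```text
t: 18.02
ee_pos: [0.5485, 0.0385, 0.1576]
tool_rot: [180.0, 0.0, 82.9]
force: [-1.5, -0.5, 2.3]
gripper_width: 0.084
grip_force: 59.3
```

Run:
```python
from look import *
lm(['scene','wrist'],['bail','hook'],2)
s=eyes.camera('scene')[160:230,260:330]; w=eyes.camera('wrist')[120:340,290:510]
cv2.imwrite('pics/p8.png',np.hstack([cv2.resize(s,(400,400),interpolation=2),cv2.resize(w,(400,400))]))
```

```text
18.025 [0.54851276 0.03845365 0.15762446] [1.79959605e+02 3.66758455e-03 8.29175176e+01] [-1.51420739 -0.4938185   2.28671157]
scene bail 0.9 [0.3003 0.2266 0.1162]
scene bail 0.64 [0.544  0.0118 0.1748]
scene hook 0.92 [0.5465 0.0123 0.1693]
scene hook 0.88 [0.6474 0.4518 0.2569]
wrist bail 0.89 [0.5423 0.015  0.1759]
wrist bail 0.83 [0.2973 0.2273 0.1149]
wrist hook 0.89 [0.5434 0.0094 0.1782]
```

View pics/p8.png

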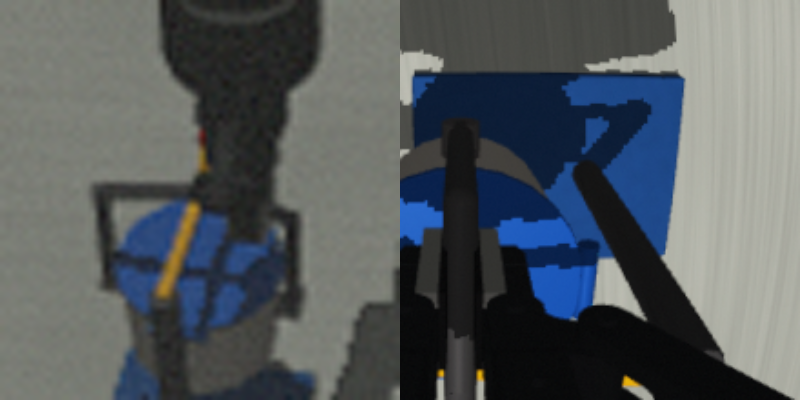

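In the left part the handle spans x≈97–293 and the hook bar crosses it at (197,200), which is its middle. The wrench shows the hook carrying the tub, so I'll release.

Request:
step_arm(deltas=[{"dx":0,"dy":0,"dz":0,"ax":0,"ay":0,"az":0},{"dx":0,"dy":0,"dz":0,"ax":0,"ay":0,"az":0},{"dx":0,"dy":0,"dz":0,"ax":0,"ay":0,"az":0},{"dx":0,"dy":0,"dz":0,"ax":0,"ay":0,"az":0}], claw=-0.2)

```text
t: 18.92
ee_pos: [0.5482, 0.0385, 0.157]
tool_rot: [-180.0, -0.0, 82.9]
force: [0.3, 1.2, 0.5]
gripper_width: 0.398
grip_force: 0.0
```

Request:
step_arm(deltas=[{"dx":0,"dy":0,"dz":-6,"ax":0,"ay":0,"az":0},{"dx":0,"dy":0,"dz":-15,"ax":0,"ay":0,"az":0},{"dx":0,"dy":0,"dz":-20,"ax":0,"ay":0,"az":0},{"dx":0,"dy":0,"dz":-30,"ax":0,"ay":0,"az":0},{"dx":0,"dy":0,"dz":-30,"ax":0,"ay":0,"az":0}])

```text
t: 19.55
ee_pos: [0.5485, 0.0385, 0.2605]
tool_rot: [179.9, -0.0, 82.9]
force: [0.1, -0.2, 0.6]
gripper_width: 0.401
grip_force: 0.0
```

Request:
step_arm(deltas=[{"dx":0,"dy":-30,"dz":-10,"ax":0,"ay":0,"az":0},{"dx":0,"dy":-40,"dz":0,"ax":0,"ay":0,"az":0},{"dx":0,"dy":-40,"dz":0,"ax":0,"ay":0,"az":0},{"dx":0,"dy":0,"dz":0,"ax":0,"ay":0,"az":0},{"dx":0,"dy":0,"dz":0,"ax":0,"ay":0,"az":0}])

```text
t: 20.18
ee_pos: [0.4401, 0.052, 0.2696]
tool_rot: [179.8, -0.0, 82.9]
force: [-0.3, 0.1, -1.0]
gripper_width: 0.402
grip_force: 0.0
```

Run:
```python
from look import *
lm(['scene','top'],['bail','tub','lid_edge','cup','jar','carton'],2)
for i in range(40): a=eyes.camera('scene')
lm(['scene'],['bail','tub','lid_edge'],2)
s=eyes.camera('scene')[150:270,230:350]
cv2.imwrite('pics/p9.png',np.hstack([cv2.resize(a[150:270,230:350],(400,400),interpolation=2),cv2.resize(s,(400,400),interpolation=2)]))
```

```text
20.175 [0.44012542 0.05199496 0.26962371] [ 1.79818913e+02 -6.26659555e-03  8.29170857e+01] [-0.32916395  0.09657427 -1.03299262]
scene bail 0.97 [0.2992 0.2284 0.1139]
scene bail 0.58 [0.5432 0.0136 0.1748]
scene tub 0.9 [0.5503 0.0111 0.0642]
scene tub 0.73 [0.2988 0.232  0.0025]
scene lid_edge 0.7 [0.3147 0.2652 0.0654]
scene lid_edge 0.58 [0.5071 0.0171 0.1225]
scene cup 0.71 [ 0.6669  0.2235 -0.0007]
scene jar 0.71 [ 0.452  -0.266   0.0039]
scene carton 0.95 [ 0.6741 -0.2657  0.0022]
top bail 0.88 [0.297  0.2292 0.1129]
top bail 0.66 [0.5481 0.0098 0.1785]
top tub 0.85 [0.3005 0.2316 0.0013]
top lid_edge 0.9 [0.3222 0.2627 0.068 ]
top lid_edge 0.41 [ 0.6666  0.2299 -0.0036]
top cup 0.59 [ 0.671   0.2302 -0.0018]
top jar 0.91 [ 4.519e-01 -2.638e-01  2.000e-04]
scene bail 0.88 [0.3005 0.2288 0.1137]
scene bail 0.66 [0.5437 0.0103 0.1755]
scene tub 0.58 [0.2955 0.2316 0.0016]
scene lid_edge 0.93 [0.315  0.2626 0.0663]
scene lid_edge 0.82 [0.5058 0.0173 0.1232]
```

View pics/p9.png

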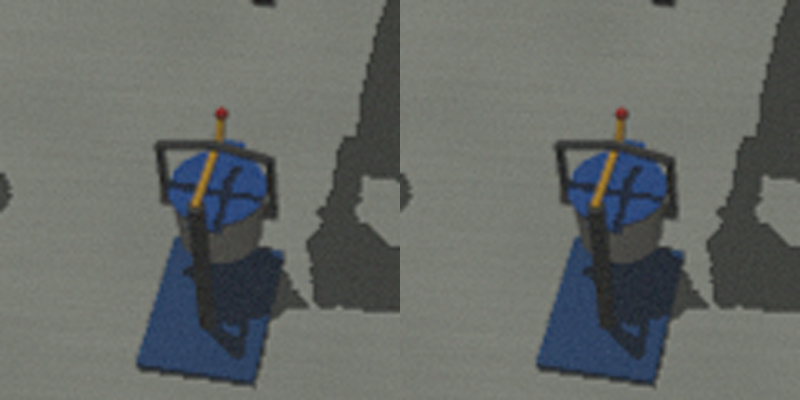

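Both frames, taken one after the other after about two seconds of hanging, are identical. The tub hangs still by the middle of its handle at (215,150), with the lid flat and the arm clear. Handing in.

```bash
python3 -c "
from plant import finish_job
print(finish_job())"
```

```text
the job is handed in; nothing more can be done
None
```

I shut the tub's lid on the bench, hung the tub by the middle of its handle on the small stand's yellow hook, and handed the job in; in the last pictures it hung still with the lid shut, and I kept the arm clear of the jar, cup and carton.

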